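# Spring-clamp a shelf rail in the jig and hold it

### The arm

A 6-joint arm with a two-finger parallel gripper is mounted at the origin on the work surface. World frame = base frame: x ahead of the robot, y to its left, z up, the work surface at z = 0. Lengths are in mm, angles in rad, forces in N, time in s.
With the tool pointing down it reaches from about 275 to 1000 mm from the base axis. Payload 8.4 kg.
Tool frame: the origin (TCP) lies at the very end of the fingers, on their centre line; the grasp point (between the pads) lies 19 mm behind it; z points along the fingers, y is the direction in which the jaws open and shut (so a half turn about z gives the same grasp; the last joint's range is limited). The gripper opens to 85 mm and grips with 20 to 120 N. Pads are 22 mm wide; open, the fingers measure 114 mm over their backs; the gripper's body (76 mm by 85 mm) begins 54 mm behind the grasp point. The pads swing forward as they close: fully open they stand 13 mm farther back than shut.
Start: joints at [1.256, 0.353, 1.633, -0, 1.155, -0.002], TCP at [192.326, 594.675, 231.281] pointing down, gripper open.
Joint ranges: [-2.63, 2.63], [-0.92, 2.1], [0.06, 2.66], [-1.3, 4.44], [0, 2.69], [-3.02, 3.02]. Speed limits (rad/s): [2.22, 2.22, 2.79, 3.14, 3.14, 3.14].

### API

Orientations are given as [roll, pitch, yaw] about the fixed x, y, z axes, in that order (R = Rz(yaw) Ry(pitch) Rx(roll)).
In Python, from rig import r gives the robot as it stands.
- The arm moves only by the tool move_arm, never from a script. Its argument "increments" is a list of rows, each an object of numbers: "tx", "ty", "tz": the shift along the tool's x, y, z in cm; "rx", "ry", "rz": the turn, a rotation vector about the tool's x, y, z in degrees; "gripper": the gripper's target within -1 to 1 (fully open at 1, half-way at 0, shut at -1). A call has 1 to 12 rows; each row shifts and turns the commanded pose from where the row before left it, along the tool's axes as they then stand; what a row does not reach is not made up. A row lasts 1/10 s, in which the tool goes at most 50 mm and 8.59 degrees, less where a joint would pass 70% of its speed; a pose out of reach is approached as far as the arm can. A call is refused whole if a number of a shift passes 5 or a number of a turn 8.59, either way. A call with a gripper value outside its range is refused whole. The fingers move at their own pace and stop on an object; "squeeze" is the grip in N (left out, the last holds). Time passes only in rows, so rows that do not move let the fingers close. It gives the time, the measured TCP pose, the force and the opening at its end, in the units of the state.
- r.sense(): the state, without advancing time (a new reading comes with each control period).
- r.grab_frame(name): name is "scene" or "side" or "wrist"; returns (picture, depth): 384x512x3 uint8, red, green, blue; 384x512 float32, mm along the optical axis (not along the pixel's ray), 0 where there is no reading.
- r.camera_model(name): a dict with "fx", "fy", "cx", "cy" (pixels), "R" (3x3) and "t" (3): a world point X has camera coordinates R X + t; the wrist camera has in their place "hand_eye" (4x4, takes a point from camera to tool coordinates, whose origin is the TCP and whose axes are the flange's). Camera axes: x right, y down, z forward; pixel columns grow to the right and rows downward; lengths in mm; the calibration is good to about 2 mm. A picture is of the moment at which its call begins: read the wrist's pose just before it. camera_model takes no time and is no camera call.
- r.sign_off(): hands the job in, once; it reports no verdict.
Trained networks look in the newest picture that a camera, given by its name, has taken for a name from the list of things; names that differ only in an ending like _2 or _b are one class to them, and where a whole thing is asked for, a point or a joint stands for the part that bears it (a point fixed in the world has none). Each returns a list of dicts, best first, with "confidence" (0 to 1); they miss things now and then, are a little off and sometimes report something else, mostly with a low value. They report only what shows in the picture. A call takes as long as a camera call. They do not tell look-alikes from the thing itself.
- r.cut_out(query, camera): "mask" (384x512 bool, what is visible of it) and "bbox" ([left, top, right, bottom] in pixels, round what is visible of it).
- r.place_of(query, camera): "location" ([row, column] in pixels: a listed point, or the origin of a listed thing).
The state is a dict: "clock": time; "qpos": joint angles; "qvel": joint speeds; "joint_efforts": joint torques, N m; "eef_pos": TCP position; "tcp_rot": TCP orientation; "contact_force": force on the tool from outside, world axes, zero at the start; "wrist_torque": the same for the moment, N m; "opening": opening from 0.0 (shut) to 1.0 (fully open).
Only numpy, scipy, OpenCV 4.12 (cv2) and the standard library are available. Lean on these libraries where they do the work, as an engineer would, in place of code of your own. Each camera call takes 0.05 s, during which the arm holds its last target. There are 200 camera calls.

### The job

Lay the loose pine rail across the two blue saddles of the clamping jig, roughly centred, resting level between the low front lips and the tall fences, and let go of it. Then push the jig's orange-handled sprung slide towards the rail, past the ratchet click and nearly to its end stop, so that the rubber pad presses the rail against both fences; the slide springs back if released, so finish while still holding it compressed there. Do not disturb the screw tub or the glue bottle.

Things in the scene. Friction and masses are not known exactly. Their poses are not given: they have to be found in the camera images.
- jig: Clamping jig fixed to the bench: plywood base 250 (x) x 200 (y) x 18 mm with two blue saddles, a sprung slide with orange handle, and a small red ratchet pawl beside the slide (top 47 mm above the bench; it works by itself). Origin: centre of the base's underside; z up; x is the way the slide is pushed, from handle to saddles; y is the way the rail must lie. Saddles at x 71, y -75 and +75 mm.
- saddle_left (a point): Middle of the left saddle's flat rest, 45 mm above the bench; axes as the jig's. Both saddles are 30 mm wide (y); the rest runs 24 mm either way in x, between a low lip (14 mm thick, top 10 mm above the rest) on the near (-x) side and a tall fence (18 mm thick, top 42 mm above the rest) on the far (+x) side. Between the saddles is 120 mm of clear space down to the 18 mm base.
- saddle_right (a point): Middle of the right saddle's flat rest (the one at jig y -75 mm); the saddle is the same as the left one.
- seat (a point): Point midway between the saddles at the height of their rests, 45 mm above the bench, jig x = 78 mm; axes as the jig's. The centre of the rail's underside is here when the rail is centred and pressed against both fences. A rail laid freely may lie 0 to 14 mm short of it in x (aim about 7 mm short); the pad then pushes it home.
- rail: Loose straight pine rail, 220 mm long (its own y), 34 mm wide (x), 28 mm high (z), 80 to 160 g. Origin: centre of its underside. Starts lying flat on the bench to one side of the jig; either end may lie either way on the saddles.
- handle (a point): Centre line of the near (pushing) face of the slide's orange upright handle, 85 mm above the bench; moves with the slide; axes as the jig's. The handle is a post 24 mm thick (from this face towards +x), 36 mm wide (y), its top 105 mm above the bench, free on all sides down to 65 mm. Push this face along the jig's +x, or pinch the post.
- slide (a joint): Travel of the sprung slide along jig x, m: 0 at rest, 0.070 at the hard end stop. Return spring: 2 N at rest, 8 N at the stop; from about 0.051 the pad is on the seated rail and its spring adds 1.5 N rising to 7 N. Tooth meets pawl at about 0.048 (adds about 2 N), the click is past by 0.060; hold between 0.060 and 0.070. The pawl does not lock: let go and the slide springs back.
- pad_face (a point): Middle of the front face of the black rubber pad that presses the rail: 50 mm wide (y), 22 mm high, centre 60 mm above the bench. Carried on the slide's front by its own spring; axes as the jig's. At rest it stands at jig x = 10 mm, 37 mm short of the lips' inner faces.
- pad: The rubber pad itself, a body on the slide; for its front face see pad_face. Origin on the jig base's centre line at bench height, moving with the slide and with the pad's own spring (up to 22 mm).
- screw_tub: Bystander: open yellow tub of steel screws, 100 x 120 x 45 mm, origin under its centre. Leave alone. It and the rail are on opposite sides of the jig, either way round.
- glue: Bystander: white glue bottle with orange cap, 52 mm diameter, 120 mm tall, origin under its centre; stands just beyond the screw tub. Leave alone.
Things that resemble listed ones, but are neither listed nor needed, are in the scene too. Several things have the shape of the rail; the one meant has the colours described above.

How it is judged (in metres and radians):
On the way, in this order (a step that is already met when the one before it is completed fails the run):
1. the rail lies across both saddles, let go of, with the slide still back (z of rail in the frame of seat between -0.004 and 0.005 m and y of rail in the frame of seat between -0.025 and 0.025 m and x of rail in the frame of seat between -0.02 and 0.006 m and angle between rail's own z axis and vertical below 0.06 rad and angle between the y axis of rail and the y axis of jig, either way round below 0.15 rad and contact force between the fingers and rail below 0.3 N and linear speed of rail below 0.02 m/s and value of joint slide below 0.02 m), for 0.2 s.
2. the slide is pushed past its click (value of joint slide above 0.06 m), for 0.2 s.
At the end, for the whole second after the job is handed in: Through the last second the robot holds the slide past 0.060 m (over 3 N); the pad presses the rail by over 2 N; the rail, not touched by the fingers, lies level on both saddles, within 5 mm in height, 25 mm lengthwise, 4 mm and 0.04 rad of the fences (z of rail in the frame of seat between -0.004 and 0.005 m and y of rail in the frame of seat between -0.025 and 0.025 m and x of rail in the frame of seat between -0.004 and 0.005 m and angle between rail's own z axis and vertical below 0.06 rad and angle between the y axis of rail and the y axis of jig, either way round below 0.04 rad and value of joint slide above 0.06 m and contact force between pad and rail above 2 N and contact force between the fingers and rail below 0.3 N and linear speed of rail below 0.02 m/s and contact force between any of the fingers, the arm and slide above 3 N); the arm keeps its last pose, push and grip.
It fails at once if the screw tub is moved by more than 30 mm or tipped (distance of screw_tub from where it was at the start of the episode above 0.03 m or angle between screw_tub's own z axis and vertical above 0.3 rad).
It fails at once if the glue bottle is moved by more than 30 mm or tipped (distance of glue from where it was at the start of the episode above 0.03 m or angle between glue's own z axis and vertical above 0.3 rad).
It also fails if it takes over 54 s, if anything falls off the work surface, if the arm or the gripper's body presses on something with over 40 N, if the wrist force passes 120 N, or if a joint passes its speed limit or range.

## Working session

There is one attempt and no reset: what is moved stays moved. The work goes in short steps, Python scripts to look and compute and a tool call to move; the robot and the scene stay as the last step left them, time stands still between calls to the robot, and variables do not carry over. Pictures are saved under pics/ and viewed, about 8 in all and at most 12, crops included, and the job is handed in when it is done.

Besides the shell and the picture viewer there is one more tool, called after "Request:" by a JSON object that holds its "method" and its "body". move_arm: Moves the arm, as the interface text tells. Its arguments: {"type":"object","properties":{"increments":{"type":"array","items":{"type":"object","properties":{"tx":{"type":"number"},"ty":{"type":"number"},"tz":{"type":"number"},"rx":{"type":"number"},"ry":{"type":"number"},"rz":{"type":"number"},"gripper":{"type":"number"}}}},"squeeze":{"type":"number"}},"required":["increments"]}

```bash
mkdir -p pics; cat > h.py <<'E'
import numpy as np, cv2
from rig import r
def world(cam,D,rows,cols):
    m=r.camera_model(cam); z=D[rows,cols]
    P=np.stack([(cols-m['cx'])/m['fx']*z,(rows-m['cy'])/m['fy']*z,z])
    R=np.array(m['R']);return (R.T@(P-np.array(m['t']).reshape(3,1))).T
def proj(cam,X):
    m=r.camera_model(cam);c=np.array(m['R'])@np.array(X,float)+np.array(m['t'])
    return m['fx']*c[0]/c[2]+m['cx'],m['fy']*c[1]/c[2]+m['cy']
def ray(cam,rc,h):
    m=r.camera_model(cam);R=np.array(m['R']);t=np.array(m['t'])
    d=R.T@np.array([(rc[1]-m['cx'])/m['fx'],(rc[0]-m['cy'])/m['fy'],1]);o=-R.T@t
    return o+d*(h-o[2])/d[2]
E
python3 - <<'E'
from h import *
H={'jig':0,'saddle_left':45,'saddle_right':45,'seat':45,'rail':0,'handle':85,'pad_face':60,'screw_tub':0,'glue':0}
ims=[]
for c in('scene','side'):
    I,D=r.grab_frame(c);np.save(c+'.npy',D);ims.append(I)
    cv2.imwrite(f'pics/{c}0.png',I[:,:,::-1])
    for k,h in H.items():
        for p in r.place_of(k,c)[:2]: print(c,k,np.round(p['location']),round(p['confidence'],2),ray(c,p['location'],h).round())
    for p in r.cut_out('rail',c)[:4]:
        rr,cc=np.nonzero(p['mask']);W=world(c,D,rr,cc);W=W[D[rr,cc]>0];W=W[(W[:,2]>20)&(W[:,2]<36)]
        print(c,p['bbox'],p['confidence'],np.median(I[rr,cc],0),len(W))
        if len(W)>20: b=cv2.minAreaRect(W[:,:2].astype(np.float32));print(b,np.median(W[:,2]))
cv2.imwrite('pics/a.png',np.vstack([ims[0],ims[1]])[:,:,::-1])
print(r.sense())
E
```

```text
scene jig [273. 274.] 0.58 [566.  32.   0.]
scene jig [299. 276.] 0.57 [618.  91.   0.]
scene saddle_left [301. 275.] 0.69 [642. 109.  45.]
scene saddle_right [252. 237.] 0.81 [614. -59.  45.]
scene seat [282. 252.] 0.74 [645.  34.  45.]
scene rail [150. 276.] 0.86 [ 222. -314.   -0.]
scene rail [140. 186.] 0.72 [ 412. -558.    0.]
scene handle [234. 305.] 0.81 [466.  40.  85.]
scene pad_face [262. 275.] 0.63 [572.  37.  60.]
scene screw_tub [338. 379.] 0.56 [512. 331.   0.]
scene glue [369. 359.] 0.9 [604. 343.   0.]
scene [260.8, 122.4, 290.3, 174.0] 0.96 [176.  94. 119.] 511
((227.83859252929688, -318.8009033203125), (226.80345153808594, 37.113197326660156), 69.1983871459961) 27.678695215173992
scene [178.5, 114.4, 194.0, 164.3] 0.81 [176.  93. 119.] 444
((411.8884582519531, -559.4005737304688), (225.4867706298828, 34.953468322753906), 50.26700973510742) 27.84226902157982
scene [88.8, 194.1, 151.5, 237.7] 0.6 [ 31. 103.  46.] 767
((759.2435302734375, -404.4255065917969), (37.39098358154297, 226.16842651367188), 13.023622512817383) 27.94895142341771
scene [189.3, 158.8, 237.5, 208.
[... 1382 characters left out ...]
84404
{'clock': 1.1, 'qpos': array([ 1.25558961e+00,  3.52995149e-01,  1.63339450e+00,  9.80239511e-06,
        1.15521839e+00, -2.42569681e-03]), 'qvel': array([ 1.52858849e-03, -6.67483575e-04,  1.20687973e-03,  2.43070491e-04,
       -3.99094887e-05,  9.64075468e-04]), 'joint_efforts': array([ 3.99830260e-04, -6.05193543e+01, -3.42437625e+01, -1.99543074e-04,
        1.38968637e-03,  4.64698871e-06]), 'eef_pos': array([192.32842125, 594.67155803, 231.28635672]), 'tcp_rot': array([-3.14157729e+00, -9.00528630e-06,  2.82880768e+00]), 'contact_force': array([ 0.98961088,  0.55005061, -1.21482745]), 'wrist_torque': array([-0.03340329, -0.00056523, -0.03155508]), 'opening': 1.0015128796344042}
```

View pics/scene0.png

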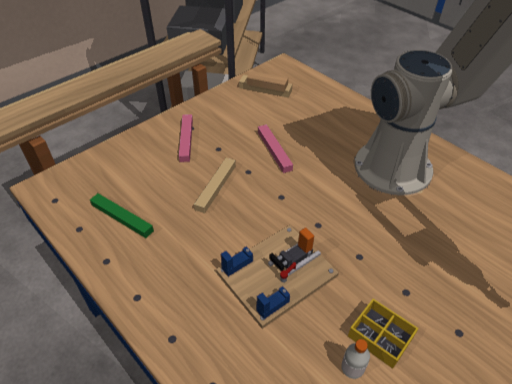

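View pics/side0.png

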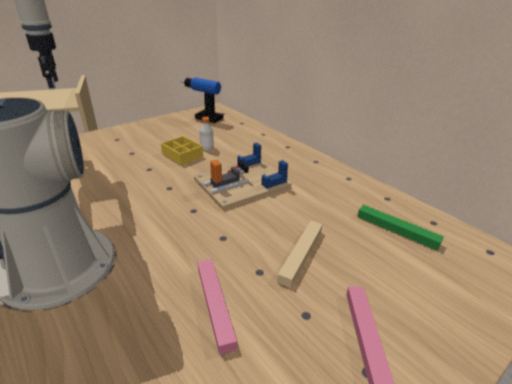

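The pine rail is the tan one (scene 215,184; side 302,252). The pink and green rails are look-alikes. The jig is at scene (277,272), and the tub and glue bottle are on its +y side. Next I'll refine the jig pose from depth.

```bash
cat > jig.py <<'E'
from h import *
def jig():
    for c in('scene','side'):
        I,D=r.grab_frame(c)
        rr,cc=np.nonzero(D>0);W=world(c,D,rr,cc);col=I[rr,cc].astype(int)
        box=(abs(W[:,0]-570)<170)&(abs(W[:,1]-35)<150)
        b=box&(W[:,2]>12)&(W[:,2]<24)&(col[:,0]>col[:,2]+20)
        m=np.zeros(D.shape,np.uint8);m[rr[b],cc[b]]=1
        print(c,'base',cv2.minAreaRect(W[b][:,:2].astype(np.float32)),b.sum())
        bl=box&(col[:,2]>col[:,0]+30)&(col[:,2]>60)
        for lo,hi,n in((38,50,'rest'),(80,95,'fence top'),(51,58,'lip')):
            s=bl&(W[:,2]>lo)&(W[:,2]<hi)
            for side in(W[:,1]>30,W[:,1]<=30):
                q=W[s&side]
                if len(q)>5: print(c,n,len(q),q.mean(0).round(1),cv2.minAreaRect(q[:,:2].astype(np.float32)))
        o=box&(col[:,0]>col[:,2]+80)&(col[:,0]>col[:,1]+50)&(W[:,2]>60)
        q=W[o];t=q[q[:,2]>99]
        print(c,'handle',len(q),q.min(0).round(),q.max(0).round(),len(t),t.mean(0).round(1) if len(t) else 0, cv2.minAreaRect(t[:,:2].astype(np.float32)) if len(t)>4 else 0)
if __name__=='__main__': jig()
E
python3 jig.py
```

```text
scene base ((562.9903564453125, 37.836753845214844), (202.53607177734375, 252.03758239746094), 84.1971206665039) 4176
scene rest 209 [639.2 110.1  44.6] ((643.692626953125, 105.82341003417969), (30.519062042236328, 77.95653533935547), 84.31538391113281)
scene rest 177 [624.3 -38.9  44.3] ((628.9893798828125, -42.103309631347656), (29.027265548706055, 73.67948150634766), 85.85448455810547)
scene fence top 82 [675.5 104.8  86.5] ((675.2572631835938, 103.72648620605469), (26.094120025634766, 16.51392936706543), 86.11609649658203)
scene fence top 70 [660.7 -42.9  86.2] ((660.7877197265625, -45.06454849243164), (28.840003967285156, 15.75548267364502), 89.36187744140625)
scene lip 49 [620.6 111.3  54.5] ((640.2171630859375, 117.47010803222656), (74.3324966430664, 25.666940689086914), 16.239845275878906)
scene lip 36 [608.6 -36.6  54.2] ((626.3234252929688, -31.49310302734375), (78.847412109375, 25.97440528869629), 15.150705337524414)
scene handle 158 [460.  29.  60.] [485.  69. 109.] 101 [473.5  49.8 104.2] ((472.1700134277344, 47.93947219848633), (36.07588195800781, 23.98897361755371), 83
[... 413 characters left out ...]
0 [667.5  94.3  85.8] ((667.6798706054688, 95.2835922241211), (21.387914657592773, 9.964491844177246), 88.05500030517578)
side fence top 29 [652.6 -54.1  85.1] ((653.282470703125, -53.01780319213867), (24.68467140197754, 12.911236763000488), 87.67594909667969)
side lip 27 [634.   96.5  54.5] ((638.0281372070312, 98.5197525024414), (19.371301651000977, 74.38264465332031), 85.9005126953125)
side lip 29 [616.6 -51.2  54.1] ((622.8128051757812, -49.108726501464844), (23.37187957763672, 71.52613067626953), 81.3391342163086)
side handle 158 [456.  26.  60.] [478.  62. 107.] 55 [467.1  41.6 104.1] ((468.3992614746094, 42.507442474365234), (35.851688385009766, 19.968835830688477), 79.51715850830078)
```

```bash
cat > d.py <<'E'
import sys
from h import *
from scipy.spatial.transform import Rotation as Ro
# usage: d.py x y z yawdeg : tool-frame shift (cm) and turn (deg) to a tool-down pose
x,y,z,yaw=map(float,sys.argv[1:5]);s=r.sense()
R=Ro.from_euler('xyz',s['tcp_rot']);T=Ro.from_euler('xyz',[180,0,yaw],degrees=True)
print('t',s['clock'],'shift cm',(R.inv().apply(np.array([x,y,z])-s['eef_pos'])/10).round(2),'turn',(R.inv()*T).as_rotvec(degrees=True).round(2),'F',s['contact_force'].round(1),'open',round(s['opening'],3))
E
echo
```

Request:
{"method": "move_arm", "body": {"increments": [{"tx":-2.3,"ty":-3.25,"tz":0.4,"gripper":1},{"tx":-2.3,"ty":-3.25,"tz":0.4},{"tx":-2.3,"ty":-3.25,"tz":0.4},{"tx":-2.3,"ty":-3.25,"tz":0.4},{"tx":-2.3,"ty":-3.25,"tz":0.4},{"tx":-2.3,"ty":-3.25,"tz":0.4},{"tx":-2.3,"ty":-3.25,"tz":0.4},{"tx":-2.3,"ty":-3.25,"tz":0.4},{"tx":-2.3,"ty":-3.25,"tz":0.4},{"tx":-2.3,"ty":-3.25,"tz":0.4},{"tx":-2.3,"ty":-3.25,"tz":0.4},{"tx":-2.3,"ty":-3.25,"tz":0.4}]}}

```text
invalid input
```

Request:
{"method": "move_arm", "body": {"increments": [{"tx":-2.3,"ty":-3.25,"tz":0.4},{"tx":-2.3,"ty":-3.25,"tz":0.4},{"tx":-2.3,"ty":-3.25,"tz":0.4},{"tx":-2.3,"ty":-3.25,"tz":0.4},{"tx":-2.3,"ty":-3.25,"tz":0.4},{"tx":-2.3,"ty":-3.25,"tz":0.4},{"tx":-2.3,"ty":-3.25,"tz":0.4},{"tx":-2.3,"ty":-3.25,"tz":0.4},{"tx":-2.3,"ty":-3.25,"tz":0.4},{"tx":-2.3,"ty":-3.25,"tz":0.4},{"tx":-2.3,"ty":-3.25,"tz":0.4},{"tx":-2.3,"ty":-3.25,"tz":0.4}]}}

```text
invalid input
```

Request:
{"method": "move_arm", "body": {"increments": [{"rz":8.5},{"rz":8.5},{"rz":8.5},{"rz":8.5},{"rz":8.5},{"rz":8.5},{"rz":8.5},{"rz":8.5},{"rz":8.5},{"rz":8.5},{"rz":8.5},{"rz":8.5}]}}

```text
invalid input
```

Request:
{"method": "move_arm", "body": {"increments": [{"rz":8.5},{"rz":8.5},{"rz":8.5},{"rz":8.5},{}]}}

```text
invalid input
```

```bash
python3 d.py 478 -316.5 4 24.85; python3 - <<'E'
from h import *
from scipy.spatial.transform import Rotation as Ro
s=r.sense();I,D=r.grab_frame('wrist');cv2.imwrite('pics/w1.png',I[:,:,::-1])
m=r.camera_model('wrist');E=np.array(m['hand_eye']);print(s['eef_pos'],s['tcp_rot'],E.round(2))
rr,cc=np.nonzero(D>0);z=D[rr,cc]
P=np.stack([(cc-m['cx'])/m['fx']*z,(rr-m['cy'])/m['fy']*z,z,np.ones(len(z))])
W=Ro.from_euler('xyz',s['tcp_rot']).apply((E@P)[:3].T)+s['eef_pos']
k=(W[:,2]>22)&(W[:,2]<34)&(np.hypot(W[:,0]-478,W[:,1]+316)<130)
print(cv2.minAreaRect(W[k][:,:2].astype(np.float32)),np.median(W[k],0),k.sum())
E
```

```text
t 1.2 shift cm [-55.22 -77.9   22.73] turn [ -0.     0.   137.23] F [-0.4 -0.6  0.1] open 1.001
[192.31565671 594.66942632 231.29135893] [-3.14157458e+00 -4.89430335e-06  2.82880324e+00] [[-0.0000e+00 -9.5000e-01 -3.2000e-01  8.3080e+01]
 [ 1.0000e+00 -0.0000e+00  0.0000e+00 -1.0000e-01]
 [-0.0000e+00 -3.2000e-01  9.5000e-01 -1.4208e+02]
 [ 0.0000e+00  0.0000e+00  0.0000e+00  1.0000e+00]]
((0.0, 0.0), (0.0, 0.0), 0.0) [nan nan nan] 0
  return _methods._mean(a, axis=axis, dtype=dtype,
  ret = um.true_divide(
```

View pics/w1.png

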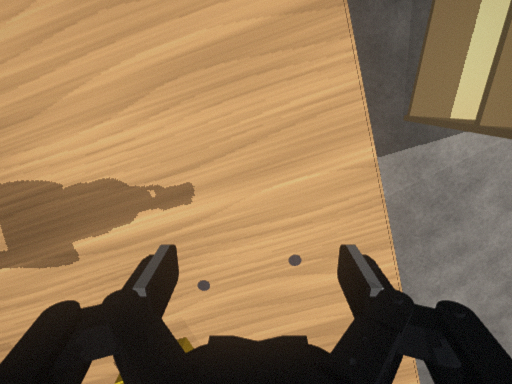

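The moves were refused and the arm hasn't moved; the picture shows only bare bench under it. I'll try again with every key in each row.

Request:
{"method": "move_arm", "body": {"increments": [{"tx":-2.3,"ty":-3.25,"tz":0.4,"rx":0,"ry":0,"rz":0,"gripper":1}]}}

```text
clock: 1.35
eef_pos: [203.8, 559.8, 227.8]
tcp_rot: [3.138, -0.001, 2.831]
contact_force: [0.7, 0.1, -0.3]
opening: 1.005
```

Request:
{"method": "move_arm", "body": {"increments": [{"tx":-2.65,"ty":-3.73,"tz":0.4,"rx":0,"ry":0,"rz":0,"gripper":1},{"tx":-2.65,"ty":-3.73,"tz":0.4,"rx":0,"ry":0,"rz":0,"gripper":1},{"tx":-2.65,"ty":-3.73,"tz":0.4,"rx":0,"ry":0,"rz":0,"gripper":1},{"tx":-2.65,"ty":-3.73,"tz":0.4,"rx":0,"ry":0,"rz":0,"gripper":1},{"tx":-2.65,"ty":-3.73,"tz":0.4,"rx":0,"ry":0,"rz":0,"gripper":1},{"tx":-2.65,"ty":-3.73,"tz":0.4,"rx":0,"ry":0,"rz":0,"gripper":1},{"tx":-2.65,"ty":-3.73,"tz":0.4,"rx":0,"ry":0,"rz":0,"gripper":1},{"tx":-2.65,"ty":-3.73,"tz":0.4,"rx":0,"ry":0,"rz":0,"gripper":1},{"tx":-2.65,"ty":-3.73,"tz":0.4,"rx":0,"ry":0,"rz":0,"gripper":1},{"tx":-2.65,"ty":-3.73,"tz":0.4,"rx":0,"ry":0,"rz":0,"gripper":1}]}}

```text
clock: 2.35
eef_pos: [341.9, 118.6, 187.5]
tcp_rot: [3.141, 0.001, 2.829]
contact_force: [1.0, -0.4, -0.3]
opening: 0.999
```

Request:
{"method": "move_arm", "body": {"increments": [{"tx":-2.65,"ty":-3.73,"tz":0.4,"rx":0,"ry":0,"rz":0,"gripper":1},{"tx":-2.65,"ty":-3.73,"tz":0.4,"rx":0,"ry":0,"rz":0,"gripper":1},{"tx":-2.65,"ty":-3.73,"tz":0.4,"rx":0,"ry":0,"rz":0,"gripper":1},{"tx":-2.65,"ty":-3.73,"tz":0.4,"rx":0,"ry":0,"rz":0,"gripper":1},{"tx":-2.65,"ty":-3.73,"tz":0.4,"rx":0,"ry":0,"rz":0,"gripper":1},{"tx":-2.65,"ty":-3.73,"tz":0.4,"rx":0,"ry":0,"rz":0,"gripper":1},{"tx":-2.65,"ty":-3.73,"tz":0.4,"rx":0,"ry":0,"rz":0,"gripper":1},{"tx":-2.65,"ty":-3.73,"tz":0.4,"rx":0,"ry":0,"rz":0,"gripper":1},{"tx":-2.65,"ty":-3.73,"tz":0.4,"rx":0,"ry":0,"rz":0,"gripper":1},{"tx":-2.65,"ty":-3.73,"tz":0.4,"rx":0,"ry":0,"rz":0,"gripper":1}]}}

```text
clock: 3.35
eef_pos: [479.3, -318.3, 147.2]
tcp_rot: [3.142, 0.0, 2.828]
contact_force: [0.7, -0.1, 0.9]
opening: 0.995
```

Request:
{"method": "move_arm", "body": {"increments": [{"tx":0,"ty":0,"tz":0,"rx":0,"ry":0,"rz":8.5,"gripper":1},{"tx":0,"ty":0,"tz":0,"rx":0,"ry":0,"rz":8.5,"gripper":1},{"tx":0,"ty":0,"tz":0,"rx":0,"ry":0,"rz":8.5,"gripper":1},{"tx":0,"ty":0,"tz":0,"rx":0,"ry":0,"rz":8.5,"gripper":1},{"tx":0,"ty":0,"tz":0,"rx":0,"ry":0,"rz":8.5,"gripper":1},{"tx":0,"ty":0,"tz":0,"rx":0,"ry":0,"rz":8.5,"gripper":1},{"tx":0,"ty":0,"tz":0,"rx":0,"ry":0,"rz":8.5,"gripper":1},{"tx":0,"ty":0,"tz":0,"rx":0,"ry":0,"rz":8.5,"gripper":1},{"tx":0,"ty":0,"tz":0,"rx":0,"ry":0,"rz":8.5,"gripper":1},{"tx":0,"ty":0,"tz":0,"rx":0,"ry":0,"rz":8.5,"gripper":1},{"tx":0,"ty":0,"tz":0,"rx":0,"ry":0,"rz":8.5,"gripper":1},{"tx":0,"ty":0,"tz":0,"rx":0,"ry":0,"rz":8.5,"gripper":1}]}}

```text
clock: 4.55
eef_pos: [479.0, -316.3, 147.4]
tcp_rot: [3.141, 0.0, 1.042]
contact_force: [0.0, 0.7, 0.1]
opening: 0.997
```

Request:
{"method": "move_arm", "body": {"increments": [{"tx":0,"ty":0,"tz":0,"rx":0,"ry":0,"rz":8.5,"gripper":1},{"tx":0,"ty":0,"tz":0,"rx":0,"ry":0,"rz":8.5,"gripper":1},{"tx":0,"ty":0,"tz":0,"rx":0,"ry":0,"rz":8.5,"gripper":1},{"tx":0,"ty":0,"tz":0,"rx":0,"ry":0,"rz":8.5,"gripper":1},{"tx":0,"ty":0,"tz":0,"rx":0,"ry":0,"rz":0,"gripper":1},{"tx":0,"ty":0,"tz":0,"rx":0,"ry":0,"rz":0,"gripper":1}]}}

```text
clock: 5.15
eef_pos: [479.0, -316.2, 147.3]
tcp_rot: [3.142, -0.0, 0.46]
contact_force: [0.1, 0.3, -1.2]
opening: 1.001
```

```bash
cat > wr.py <<'E'
from h import *
import sys
from scipy.spatial.transform import Rotation as Ro
s=r.sense();I,D=r.grab_frame('wrist');cv2.imwrite('pics/%s.png'%sys.argv[1],I[:,:,::-1])
m=r.camera_model('wrist');E=np.array(m['hand_eye']);print(s['eef_pos'],s['tcp_rot'])
rr,cc=np.nonzero(D>0);z=D[rr,cc]
P=np.stack([(cc-m['cx'])/m['fx']*z,(rr-m['cy'])/m['fy']*z,z,np.ones(len(z))])
W=Ro.from_euler('xyz',s['tcp_rot']).apply((E@P)[:3].T)+s['eef_pos']
k=(W[:,2]>22)&(W[:,2]<34)&(np.hypot(W[:,0]-478,W[:,1]+316)<130)
print(cv2.minAreaRect(W[k][:,:2].astype(np.float32)),np.median(W[k],0),k.sum())
E
python3 d.py 478 -316.5 4 24.85; python3 wr.py w2
```

```text
t 5.15 shift cm [-0.1  -0.02 14.33] turn [ 0.   -0.    1.48] F [ 0.1  0.3 -1.2] open 1.001
[ 478.96230913 -316.23745787  147.32306575] [ 3.14152713e+00 -2.47456573e-05  4.59596138e-01]
((478.77032470703125, -316.3757629394531), (219.916015625, 34.05796813964844), 24.687009811401367) [ 497.77212454 -307.93418202   27.30644873] 7605
```

View pics/w2.png

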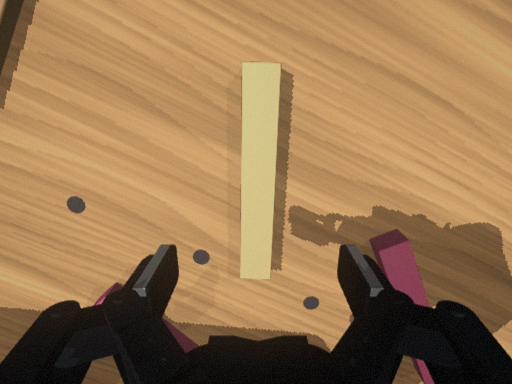

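The wrist view shows the pine rail whole (col 242-280, rows 62-278), measuring 220x34 mm with its centre within 1 mm of the TCP. I'll descend and grip it.

Request:
{"method": "move_arm", "body": {"increments": [{"tx":0,"ty":0,"tz":2.4,"rx":0,"ry":0,"rz":1.6,"gripper":1},{"tx":0,"ty":0,"tz":3,"rx":0,"ry":0,"rz":0,"gripper":1},{"tx":0,"ty":0,"tz":3,"rx":0,"ry":0,"rz":0,"gripper":1},{"tx":0,"ty":0,"tz":3,"rx":0,"ry":0,"rz":0,"gripper":1},{"tx":0,"ty":0,"tz":2,"rx":0,"ry":0,"rz":0,"gripper":1},{"tx":0,"ty":0,"tz":0.8,"rx":0,"ry":0,"rz":0,"gripper":1},{"tx":0,"ty":0,"tz":0,"rx":0,"ry":0,"rz":0,"gripper":1}]}}

```text
clock: 5.9
eef_pos: [478.4, -315.9, 4.5]
tcp_rot: [-3.14, 0.001, 0.429]
contact_force: [-0.8, 0.2, 0.3]
opening: 1.003
```

Request:
{"method": "move_arm", "body": {"increments": [{"tx":0,"ty":0,"tz":0,"rx":0,"ry":0,"rz":0,"gripper":-1},{"tx":0,"ty":0,"tz":0,"rx":0,"ry":0,"rz":0,"gripper":-1},{"tx":0,"ty":0,"tz":0,"rx":0,"ry":0,"rz":0,"gripper":-1},{"tx":0,"ty":0,"tz":0,"rx":0,"ry":0,"rz":0,"gripper":-1},{"tx":0,"ty":0,"tz":0,"rx":0,"ry":0,"rz":0,"gripper":-1},{"tx":0,"ty":0,"tz":0,"rx":0,"ry":0,"rz":0,"gripper":-1},{"tx":0,"ty":0,"tz":0,"rx":0,"ry":0,"rz":0,"gripper":-1},{"tx":0,"ty":0,"tz":0,"rx":0,"ry":0,"rz":0,"gripper":-1}], "squeeze": 45}}

```text
clock: 6.7
eef_pos: [479.5, -316.6, 6.3]
tcp_rot: [3.14, -0.001, 0.427]
contact_force: [-1.6, -0.0, 7.3]
opening: 0.389
```

Request:
{"method": "move_arm", "body": {"increments": [{"tx":0,"ty":0,"tz":-1,"rx":0,"ry":0,"rz":0,"gripper":-1},{"tx":0,"ty":0,"tz":-2,"rx":0,"ry":0,"rz":0,"gripper":-1},{"tx":0,"ty":0,"tz":-3,"rx":0,"ry":0,"rz":0,"gripper":-1},{"tx":0,"ty":0,"tz":-3,"rx":0,"ry":0,"rz":0,"gripper":-1},{"tx":0,"ty":0,"tz":-3,"rx":0,"ry":0,"rz":0,"gripper":-1},{"tx":0,"ty":0,"tz":-2,"rx":0,"ry":0,"rz":0,"gripper":-1},{"tx":0,"ty":0,"tz":-1,"rx":0,"ry":0,"rz":0,"gripper":-1},{"tx":0,"ty":0,"tz":0,"rx":0,"ry":0,"rz":0,"gripper":-1}]}}

```text
clock: 7.5
eef_pos: [479.5, -316.6, 156.9]
tcp_rot: [3.139, -0.001, 0.427]
contact_force: [0.7, 0.5, -1.2]
opening: 0.38
```

```bash
python3 d.py 633.4 30.2 160 84.2
```

```text
t 7.5 shift cm [ 28.38 -25.19  -0.33] turn [ 1.600e-01 -1.000e-02 -5.972e+01] F [ 0.7  0.5 -1.2] open 0.38
```

Request:
{"method": "move_arm", "body": {"increments": [{"tx":1.4,"ty":-1.26,"tz":0,"rx":0,"ry":0,"rz":0,"gripper":-1},{"tx":2.84,"ty":-2.52,"tz":0,"rx":0,"ry":0,"rz":0,"gripper":-1},{"tx":2.84,"ty":-2.52,"tz":0,"rx":0,"ry":0,"rz":0,"gripper":-1},{"tx":2.84,"ty":-2.52,"tz":0,"rx":0,"ry":0,"rz":0,"gripper":-1},{"tx":2.84,"ty":-2.52,"tz":0,"rx":0,"ry":0,"rz":0,"gripper":-1},{"tx":2.84,"ty":-2.52,"tz":0,"rx":0,"ry":0,"rz":0,"gripper":-1},{"tx":2.84,"ty":-2.52,"tz":0,"rx":0,"ry":0,"rz":0,"gripper":-1},{"tx":2.84,"ty":-2.52,"tz":0,"rx":0,"ry":0,"rz":0,"gripper":-1},{"tx":2.84,"ty":-2.52,"tz":0,"rx":0,"ry":0,"rz":0,"gripper":-1},{"tx":2.84,"ty":-2.52,"tz":0,"rx":0,"ry":0,"rz":0,"gripper":-1},{"tx":1.4,"ty":-1.25,"tz":0,"rx":0,"ry":0,"rz":0,"gripper":-1}]}}

```text
clock: 8.6
eef_pos: [632.8, 33.2, 153.7]
tcp_rot: [-3.14, 0.001, 0.429]
contact_force: [-0.1, -0.8, -1.7]
opening: 0.385
```

Request:
{"method": "move_arm", "body": {"increments": [{"tx":0,"ty":0,"tz":0,"rx":0,"ry":0,"rz":-6.7,"gripper":-1},{"tx":0,"ty":0,"tz":0,"rx":0,"ry":0,"rz":-8.5,"gripper":-1},{"tx":0,"ty":0,"tz":0,"rx":0,"ry":0,"rz":-8.5,"gripper":-1},{"tx":0,"ty":0,"tz":0,"rx":0,"ry":0,"rz":-8.5,"gripper":-1},{"tx":0,"ty":0,"tz":0,"rx":0,"ry":0,"rz":-8.5,"gripper":-1},{"tx":0,"ty":0,"tz":0,"rx":0,"ry":0,"rz":-8.5,"gripper":-1},{"tx":0,"ty":0,"tz":0,"rx":0,"ry":0,"rz":-6.5,"gripper":-1},{"tx":0,"ty":0,"tz":0,"rx":0,"ry":0,"rz":-4,"gripper":-1},{"tx":0,"ty":0,"tz":0,"rx":0,"ry":0,"rz":0,"gripper":-1}]}}

```text
clock: 9.5
eef_pos: [631.8, 30.0, 154.1]
tcp_rot: [-3.14, 0.001, 1.47]
contact_force: [-0.3, -0.2, -1.0]
opening: 0.388
```

```bash
python3 d.py 633.4 30.2 52 84.2; python3 - <<'E'
from h import *
for c in('scene','side'):
    I,D=r.grab_frame(c);cv2.imwrite(f'pics/{c}1.png',I[:,:,::-1])
    for p in r.cut_out('rail',c)[:5]:
        rr,cc=np.nonzero(p['mask']);W=world(c,D,rr,cc)[D[rr,cc]>0]
        q=W[(W[:,2]>170)&(W[:,2]<186)]
        if len(q)>20: print(c,p['confidence'],cv2.minAreaRect(q[:,:2].astype(np.float32)),np.percentile(W[:,2],[2,50,98]))
E
```

```text
t 9.5 shift cm [ 0.04  0.18 10.21] turn [-0.12  0.03  0.02] F [-0.3 -0.2 -1. ] open 0.388
scene 0.78 ((632.1345825195312, 29.633102416992188), (220.7494659423828, 35.46345901489258), 84.52397918701172) [151.5660798  174.8949429  178.34020774]
side 0.98 ((630.8446044921875, 25.103790283203125), (218.38241577148438, 36.25182342529297), 83.87349700927734) [149.98626486 170.7037902  178.13970147]
```

View pics/scene1.png

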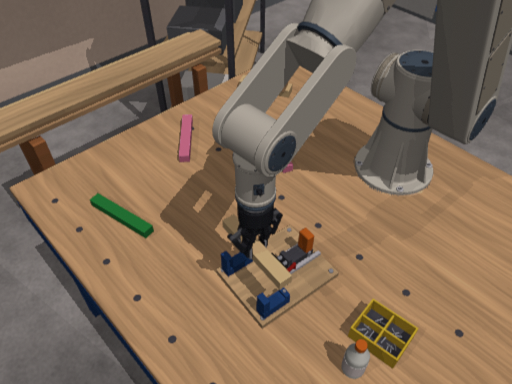

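The rail hangs level over the jig (scene 270,265), parallel to the saddles at 84.2° and within 2 mm of the target. Lowering.

Request:
{"method": "move_arm", "body": {"increments": [{"tx":0,"ty":0.15,"tz":1.5,"rx":0,"ry":0,"rz":0,"gripper":-1},{"tx":0,"ty":0,"tz":2.5,"rx":0,"ry":0,"rz":0,"gripper":-1},{"tx":0,"ty":0,"tz":2.5,"rx":0,"ry":0,"rz":0,"gripper":-1},{"tx":0,"ty":0,"tz":1.5,"rx":0,"ry":0,"rz":0,"gripper":-1},{"tx":0,"ty":0,"tz":0.7,"rx":0,"ry":0,"rz":0,"gripper":-1},{"tx":0,"ty":0,"tz":0.5,"rx":0,"ry":0,"rz":0,"gripper":-1},{"tx":0,"ty":0,"tz":0.5,"rx":0,"ry":0,"rz":0,"gripper":-1},{"tx":0,"ty":0,"tz":0,"rx":0,"ry":0,"rz":0,"gripper":-1}]}}

```text
clock: 10.5
eef_pos: [634.3, 30.4, 58.3]
tcp_rot: [3.141, -0.0, 1.469]
contact_force: [-0.6, 0.3, -1.7]
opening: 0.383
```

Request:
{"method": "move_arm", "body": {"increments": [{"tx":0,"ty":0,"tz":0.2,"rx":0,"ry":0,"rz":0,"gripper":-1},{"tx":0,"ty":0,"tz":0.2,"rx":0,"ry":0,"rz":0,"gripper":-1},{"tx":0,"ty":0,"tz":0.1,"rx":0,"ry":0,"rz":0,"gripper":-1},{"tx":0,"ty":0,"tz":0,"rx":0,"ry":0,"rz":0,"gripper":-1}]}}

```text
clock: 10.9
eef_pos: [634.1, 30.4, 53.3]
tcp_rot: [-3.142, -0.0, 1.469]
contact_force: [-0.1, -0.6, -1.1]
opening: 0.385
```

Request:
{"method": "move_arm", "body": {"increments": [{"tx":0,"ty":0,"tz":0.1,"rx":0,"ry":0,"rz":0,"gripper":-1},{"tx":0,"ty":0,"tz":0.1,"rx":0,"ry":0,"rz":0,"gripper":-1},{"tx":0,"ty":0,"tz":0,"rx":0,"ry":0,"rz":0,"gripper":-1}]}}

```text
clock: 11.2
eef_pos: [634.2, 30.4, 51.4]
tcp_rot: [3.141, -0.0, 1.469]
contact_force: [-1.2, -0.6, 1.2]
opening: 0.388
```

Request:
{"method": "move_arm", "body": {"increments": [{"tx":0,"ty":0,"tz":0,"rx":0,"ry":0,"rz":0,"gripper":0.0},{"tx":0,"ty":0,"tz":0,"rx":0,"ry":0,"rz":0,"gripper":0.3},{"tx":0,"ty":0,"tz":0,"rx":0,"ry":0,"rz":0,"gripper":0.3},{"tx":0,"ty":0,"tz":0,"rx":0,"ry":0,"rz":0,"gripper":0.3},{"tx":0,"ty":0,"tz":0,"rx":0,"ry":0,"rz":0,"gripper":0.3},{"tx":0,"ty":0,"tz":0,"rx":0,"ry":0,"rz":0,"gripper":0.3}]}}

```text
clock: 11.8
eef_pos: [634.2, 30.4, 51.3]
tcp_rot: [3.142, -0.0, 1.469]
contact_force: [-0.2, -0.3, 0.1]
opening: 0.649
```

Request:
{"method": "move_arm", "body": {"increments": [{"tx":0,"ty":0,"tz":-1,"rx":0,"ry":0,"rz":0,"gripper":0.3},{"tx":0,"ty":0,"tz":-2,"rx":0,"ry":0,"rz":0,"gripper":0.3},{"tx":0,"ty":0,"tz":-3,"rx":0,"ry":0,"rz":0,"gripper":0.3},{"tx":0,"ty":0,"tz":-3,"rx":0,"ry":0,"rz":0,"gripper":0.3},{"tx":0,"ty":0,"tz":-2,"rx":0,"ry":0,"rz":0,"gripper":0.3},{"tx":0,"ty":0,"tz":-1,"rx":0,"ry":0,"rz":0,"gripper":0.3},{"tx":0,"ty":0,"tz":0,"rx":0,"ry":0,"rz":0,"gripper":0.3}]}}

```text
clock: 12.5
eef_pos: [635.0, 30.4, 173.1]
tcp_rot: [3.139, -0.0, 1.469]
contact_force: [-0.3, 0.4, -1.1]
opening: 0.651
```

```bash
cat > chk.py <<'E'
from h import *
import sys
u=np.array([.9949,-.1009]);v=np.array([.1009,.9949]);o=np.array([562.8,37.4])
for c in('scene','side'):
    I,D=r.grab_frame(c);cv2.imwrite(f'pics/{c}_{sys.argv[1]}.png',cv2.resize(I[140:340,180:440] if c=='scene' else I[110:240,150:340],None,fx=3,fy=3)[:,:,::-1])
    for p in r.cut_out('rail',c)[:5]:
        rr,cc=np.nonzero(p['mask']);W=world(c,D,rr,cc)[D[rr,cc]>0]
        q=W[(W[:,2]>66)&(W[:,2]<80)]
        if len(q)>20 and abs(np.median(q[:,0])-633)<60 and abs(np.median(q[:,1])-30)<100:
            b=cv2.minAreaRect(q[:,:2].astype(np.float32));k=np.array(b[0])-o
            print(c,'rail',p['confidence'],b,'jig xy',k@u,k@v,'z',[np.median(q[(s*(q[:,:2]-o)@v)>40][:,2]).round(1) for s in(-1,1)])
    rr,cc=np.nonzero(D>0);W=world(c,D,rr,cc);col=I[rr,cc].astype(int);k=(W[:,:2]-o)
    s=(col[:,0]>col[:,2]+80)&(col[:,0]>col[:,1]+50)&(W[:,2]>70)&(W[:,2]<112)&(abs(k[:,0])<140)&(abs(k[:,1])<60)
    q=k[s&(W[:,2]>99)]
    if len(q): print(c,'handle jig x range',np.percentile(q@u,[3,97]).round(1),'y',np.percentile(q@v,[3,97]).round(1),len(q))
E
python3 chk.py p1; python3 d.py 470.5 46 140 84.2
```

```text
scene rail 0.95 ((634.5362548828125, 30.340118408203125), (220.00302124023438, 36.43763732910156), 84.40119171142578) jig xy 72.0827420355225 0.21431192199707694 z [np.float64(72.7), np.float64(72.8)]
scene handle jig x range [-101.2  -80. ] y [-13.8  18.5] 107
side rail 0.73 ((636.5247192382812, 27.517112731933594), (221.1479949951172, 43.237979888916016), 84.3316421508789) jig xy 74.34590649551397 -2.3936603718566833 z [np.float64(73.1), np.float64(73.5)]
side handle jig x range [-104.4  -84.8] y [-18.9  13.6] 53
t 12.7 shift cm [ -0.09 -16.35   3.03] turn [-0.12  0.02 -0.02] F [ 0.1 -0.1 -0.4] open 0.652
```

View pics/scene_p1.png

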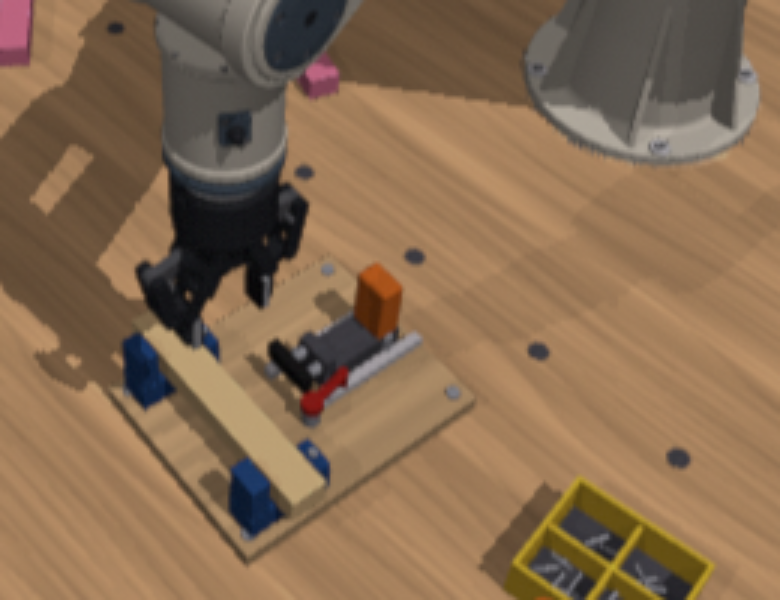

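The rail rests level across both saddles (jig x 72, y 0, top 73 mm at both ends), with the slide still back. Next I'll go to the handle.

Request:
{"method": "move_arm", "body": {"increments": [{"tx":0,"ty":-1.4,"tz":0,"rx":0,"ry":0,"rz":0,"gripper":0.3},{"tx":0,"ty":-3,"tz":0,"rx":0,"ry":0,"rz":0,"gripper":0.3},{"tx":0,"ty":-3.5,"tz":0,"rx":0,"ry":0,"rz":0,"gripper":0.3},{"tx":0,"ty":-3.5,"tz":0,"rx":0,"ry":0,"rz":0,"gripper":0.3},{"tx":0,"ty":-3,"tz":0,"rx":0,"ry":0,"rz":0,"gripper":0.3},{"tx":0,"ty":-1.9,"tz":0,"rx":0,"ry":0,"rz":0,"gripper":0.3},{"tx":0,"ty":0,"tz":0,"rx":0,"ry":0,"rz":0,"gripper":0.3}]}}

```text
clock: 13.4
eef_pos: [468.9, 47.0, 170.2]
tcp_rot: [-3.138, 0.001, 1.47]
contact_force: [-0.5, -0.4, -0.1]
opening: 0.653
```

```bash
python3 chk.py p2; python3 d.py 470.7 46.7 73 84.2
```

```text
scene rail 0.98 ((634.8392944335938, 29.76593780517578), (221.88381958007812, 35.908119201660156), 84.24536895751953) jig xy 72.44217090744023 -0.32636366928099997 z [np.float64(72.8), np.float64(72.8)]
scene handle jig x range [-102.   -79.5] y [-13.2  18.5] 107
side rail 0.96 ((632.3597412109375, 27.468124389648438), (221.88668823242188, 37.61691665649414), 83.20494079589844) jig xy 70.20711277984623 -2.86264515655517 z [np.float64(73.4), np.float64(73.4)]
side handle jig x range [-104.2  -84.1] y [-19.   12.5] 56
t 13.6 shift cm [-0.04 -0.24  9.81] turn [ 0.02 -0.   -0.02] F [-0.2 -0.2 -1. ] open 0.65
```

View pics/side_p2.png

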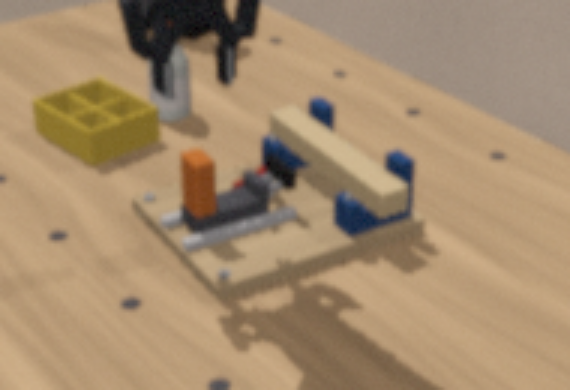

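The side view shows the rail seated between lips and fences, with the gripper above the orange post (200,180). Descending to pinch it.

Request:
{"method": "move_arm", "body": {"increments": [{"tx":0,"ty":-0.2,"tz":1.3,"rx":0,"ry":0,"rz":0,"gripper":0.3},{"tx":0,"ty":0,"tz":2.5,"rx":0,"ry":0,"rz":0,"gripper":0.3},{"tx":0,"ty":0,"tz":2.5,"rx":0,"ry":0,"rz":0,"gripper":0.3},{"tx":0,"ty":0,"tz":2,"rx":0,"ry":0,"rz":0,"gripper":0.3},{"tx":0,"ty":0,"tz":1.3,"rx":0,"ry":0,"rz":0,"gripper":0.3},{"tx":0,"ty":0,"tz":0,"rx":0,"ry":0,"rz":0,"gripper":0.3},{"tx":0,"ty":0,"tz":0,"rx":0,"ry":0,"rz":0,"gripper":0.3}]}}

```text
clock: 14.3
eef_pos: [470.6, 47.1, 75.2]
tcp_rot: [-3.141, 0.0, 1.469]
contact_force: [0.7, -0.2, 0.6]
opening: 0.65
```

Request:
{"method": "move_arm", "body": {"increments": [{"tx":0,"ty":0,"tz":0,"rx":0,"ry":0,"rz":0,"gripper":-1},{"tx":0,"ty":0,"tz":0,"rx":0,"ry":0,"rz":0,"gripper":-1},{"tx":0,"ty":0,"tz":0,"rx":0,"ry":0,"rz":0,"gripper":-1},{"tx":0,"ty":0,"tz":0,"rx":0,"ry":0,"rz":0,"gripper":-1},{"tx":0,"ty":0,"tz":0,"rx":0,"ry":0,"rz":0,"gripper":-1},{"tx":0,"ty":0,"tz":0,"rx":0,"ry":0,"rz":0,"gripper":-1},{"tx":0,"ty":0,"tz":0,"rx":0,"ry":0,"rz":0,"gripper":-1}], "squeeze": 60}}

```text
clock: 15.0
eef_pos: [471.3, 47.1, 76.2]
tcp_rot: [3.139, -0.0, 1.469]
contact_force: [2.0, -1.2, 7.0]
opening: 0.272
```

```bash
python3 chk.py p3; python3 d.py 470.7 46.7 73 84.2
```

```text
scene rail 0.81 ((634.35302734375, 29.350540161132812), (220.9735107421875, 35.92087173461914), 84.46013641357422) jig xy 72.00029740203861 -0.7887071347045836 z [np.float64(72.9), np.float64(72.6)]
scene handle jig x range [-99.1 -82.9] y [ 0.2 18.8] 47
side rail 0.67 ((633.7047119140625, 28.892684936523438), (223.94000244140625, 37.766075134277344), 84.69007873535156) jig xy 71.40148597320561 -1.3096423245239195 z [np.float64(73.2), np.float64(73.4)]
side handle jig x range [-101.6  -80.8] y [-18.8   8.6] 41
t 15.2 shift cm [-0.05 -0.05  0.32] turn [ 0.15 -0.02 -0.02] F [ 2.7 -1.3  6.8] open 0.269
```

Request:
{"method": "move_arm", "body": {"increments": [{"tx":0,"ty":0.4,"tz":0,"rx":0,"ry":0,"rz":0,"gripper":-1},{"tx":0,"ty":0.8,"tz":0,"rx":0,"ry":0,"rz":0,"gripper":-1},{"tx":0,"ty":0.8,"tz":0,"rx":0,"ry":0,"rz":0,"gripper":-1},{"tx":0,"ty":0.8,"tz":0,"rx":0,"ry":0,"rz":0,"gripper":-1},{"tx":0,"ty":0.6,"tz":0,"rx":0,"ry":0,"rz":0,"gripper":-1},{"tx":0,"ty":0.4,"tz":0,"rx":0,"ry":0,"rz":0,"gripper":-1},{"tx":0,"ty":0.4,"tz":0,"rx":0,"ry":0,"rz":0,"gripper":-1},{"tx":0,"ty":0.4,"tz":0,"rx":0,"ry":0,"rz":0,"gripper":-1},{"tx":0,"ty":0,"tz":0,"rx":0,"ry":0,"rz":0,"gripper":-1}]}}

```text
clock: 16.1
eef_pos: [515.5, 42.5, 76.2]
tcp_rot: [-3.141, -0.0, 1.469]
contact_force: [-5.1, 0.2, 14.5]
opening: 0.265
```

Request:
{"method": "move_arm", "body": {"increments": [{"tx":0,"ty":0.4,"tz":0,"rx":0,"ry":0,"rz":0,"gripper":-1},{"tx":0,"ty":0.4,"tz":0,"rx":0,"ry":0,"rz":0,"gripper":-1},{"tx":0,"ty":0.4,"tz":0,"rx":0,"ry":0,"rz":0,"gripper":-1},{"tx":0,"ty":0.4,"tz":0,"rx":0,"ry":0,"rz":0,"gripper":-1},{"tx":0,"ty":0.3,"tz":0,"rx":0,"ry":0,"rz":0,"gripper":-1},{"tx":0,"ty":0,"tz":0,"rx":0,"ry":0,"rz":0,"gripper":-1},{"tx":0,"ty":0,"tz":0,"rx":0,"ry":0,"rz":0,"gripper":-1}]}}

```text
clock: 16.8
eef_pos: [532.9, 40.7, 76.2]
tcp_rot: [-3.139, 0.0, 1.469]
contact_force: [-9.9, 0.6, 18.2]
opening: 0.269
```

```bash
python3 chk.py p4; python3 d.py 470.7 46.7 73 84.2
```

```text
scene rail 0.59 ((640.0100708007812, 28.92359161376953), (219.79083251953125, 38.77248001098633), 83.958984375) jig xy 77.67156904586797 -0.6426825596618586 z [np.float64(73.1), np.float64(72.8)]
scene handle jig x range [-38.6 -19.4] y [-1.4 18.6] 59
side rail 0.6 ((635.5711669921875, 15.501861572265625), (200.50099182128906, 38.64164352416992), 84.8886947631836) jig xy 74.60955620788579 -14.443847172241204 z [np.float64(73.0), np.float64(73.4)]
side rail 0.34 ((621.7843017578125, 6.252044677734375), (175.07327270507812, 160.10609436035156), 24.05208396911621) jig xy 61.8263105108643 -25.03758470275878 z [np.float64(75.4), np.float64(76.1)]
side handle jig x range [-40.8 -20. ] y [-18.6   9. ] 39
t 17.0 shift cm [-0.04 -6.25  0.34] turn [-0.17  0.01 -0.03] F [-10.    1.9  16.9] open 0.272
```

View pics/side_p4.png

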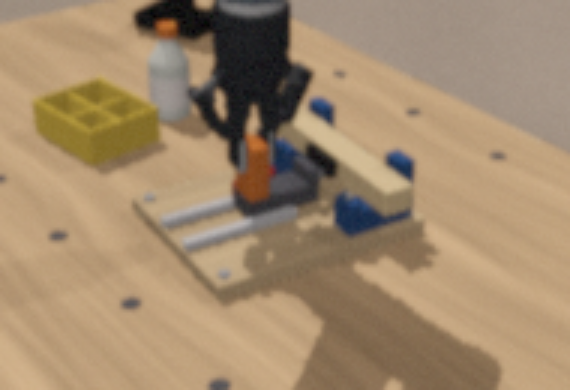

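The handle has moved about 62 mm and the rail is home against the fences (jig x 77.7). I'll push 3 mm more for margin, well short of the stop.

Request:
{"method": "move_arm", "body": {"increments": [{"tx":0,"ty":0.1,"tz":0,"rx":0,"ry":0,"rz":0,"gripper":-1},{"tx":0,"ty":0.1,"tz":0,"rx":0,"ry":0,"rz":0,"gripper":-1},{"tx":0,"ty":0.1,"tz":0,"rx":0,"ry":0,"rz":0,"gripper":-1},{"tx":0,"ty":0,"tz":0,"rx":0,"ry":0,"rz":0,"gripper":-1},{"tx":0,"ty":0,"tz":0,"rx":0,"ry":0,"rz":0,"gripper":-1},{"tx":0,"ty":0,"tz":0,"rx":0,"ry":0,"rz":0,"gripper":-1}]}}

```text
clock: 17.6
eef_pos: [535.2, 40.5, 76.2]
tcp_rot: [-3.137, 0.0, 1.469]
contact_force: [-13.5, 1.7, 19.3]
opening: 0.269
```

```bash
python3 chk.py p5; python3 d.py 470.7 46.7 73 84.2
```

```text
scene handle jig x range [-36.7 -17.1] y [-0.2 18.4] 54
side rail 0.57 ((636.8780517578125, 18.023704528808594), (205.01080322265625, 40.8301887512207), 84.5098876953125) jig xy 75.65532190689092 -11.803000941925044 z [np.float64(73.2), np.float64(73.2)]
side handle jig x range [-38.1 -19.4] y [-18.2   8.2] 34
t 17.8 shift cm [-0.04 -6.48  0.35] turn [-0.24  0.01 -0.04] F [-12.5   2.1  19.6] open 0.268
```

View pics/scene_p5.png

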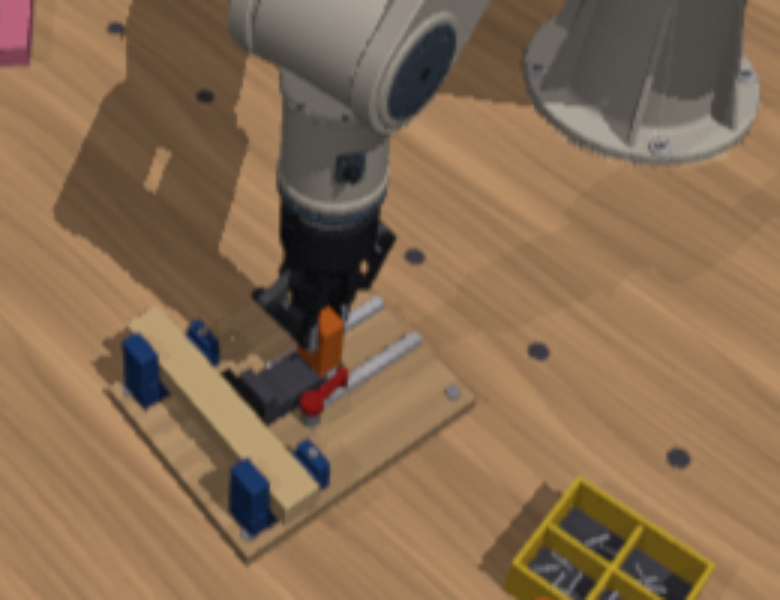

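The rail lies flush against both fences with the pad on it, and the slide is at about 65 mm with the tub untouched. Handing in.

```bash
python3 -c "
from rig import r
print(r.sign_off()); s=r.sense(); print(s['clock'],s['eef_pos'],s['contact_force'])"
```

```text
the job is handed in; nothing more can be done
None
the job is handed in; nothing more can be done
```

I laid the pine rail across both saddles and let go of it. I then pinched the orange handle and pushed the slide to about 65 mm, where the gripper was still holding it when I handed in at about 18 s. No verdict was reported.

**Last checks:**
- **Slide:** the cameras put the handle's movement at about 65 mm, and the arm's travel agrees. The push force was about 13 N, so it was past the click and short of the end stop.
- **Rail:** in the last full measurement, at about 62 mm of travel, it was at jig x 77.7 mm (seat 78) and parallel to the jig within about 0.3°. It was also level, with its top at 73 mm at both ends. The final picture shows it still flush against the fences with the pad on it.
- **Bystanders:** neither the tub nor the glue bottle was touched, and both look unmoved in the late side picture. I did not measure their positions again.

**What failed or disagreed:**
- My first four move calls were refused because the rows left out some keys.
- With the gripper blocking part of the view, the networks did not find the rail in the final scene picture.
- The side camera saw only part of the rail, so its centre came out about 2 mm short in x and 12 mm off lengthwise. I did not rely on those numbers.
- The wrist showed an upward force of about 19 N while holding the handle. It appeared as the jaws closed on the handle and grew as I pushed, and is well under the limit.

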